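# Open the sprung palette box

### The arm

A 6-joint arm with a two-finger parallel gripper is mounted at the origin on the work surface. World frame = base frame: x ahead of the robot, y to its left, z up, the work surface at z = 0. Lengths are in m, angles in degrees, forces in N, time in s.
With the tool pointing down it reaches from about 0.35 to 0.875 m from the base axis. Payload 4.2 kg.
Tool frame: the origin (TCP) lies where the fingers leave the gripper's body, on its centre line; the fingertips stand 70 mm ahead of it and the grasp point (between the pads) lies 51 mm ahead of it; z points along the fingers, y is the direction in which the jaws open and shut (so a half turn about z gives the same grasp; the last joint's range is limited). The gripper opens to 87 mm and grips with 3 to 60 N. Pads are 19 mm wide; open, the fingers measure 117 mm over their backs; the gripper's body (75 mm by 190 mm) begins 51 mm behind the grasp point.
Start: joints at [85.176, 22.042, 0.453, 0, -68.411, -14.817], TCP at [0.21, 0.589, 0.292] pointing down, gripper open.
Joint ranges: [-179.83, 179.83], [-69.29, 118.12], [-61.27, 80.66], [-181.25, 117.63], [-171.15, -9.14], [-177.46, 177.46]. Speed limits (degrees/s): [159.86, 159.86, 180, 180, 180, 180].

### API

Orientations are given as a 3x3 rotation matrix whose columns are the frame's x, y, z axes.
In Python, from station import sense, capture, camera_model, finish_job gives the robot as it stands.
- The arm moves only by the shell command python3 -m inch 'ROWS'. ROWS is JSON, a list of rows, each an object with "hand": the closure, from 0 (fully open) to 1 (shut); "slide": the shift along the world's x, y, z in cm, a list of three; "yaw": the turn about the world's z in rad. A call has 1 to 10 rows; each row is the pose to reach, as a shift and turn from the pose commanded when the call began; what a row does not reach only later rows make up. A row lasts 1/8 s, in which the tool goes at most 62.5 mm and 10.7 degrees, less where a joint would pass 70% of its speed; a pose out of reach is approached as far as the arm can. A call with a gripper value outside its range is refused whole. The fingers move at their own pace and stop on an object; the grip force is fixed at half the most. Time passes only in rows, so rows that repeat a pose let the fingers close. It gives the time, the measured TCP pose, the force and the opening at its end, in the units of the state.
- sense(): the state, without advancing time (a new reading comes with each control period).
- capture(name): name is "side" or "top"; returns the picture (480x640x3 uint8, blue, green, red); there is no depth.
- camera_model(name): a dict with "mtx" (3x3 intrinsics, pixels), "xyz" and "orientation" of the camera in the world. Camera axes: x right, y up, looking along -z (the intrinsics and any distortion apply to the point x, -y, -z); pixel columns grow to the right and rows downward; lengths in m; the calibration is good to about 2 mm. A picture is of the moment at which its call begins. camera_model takes no time and is no camera call.
- finish_job(): hands the job in, once; it reports no verdict.
The state is a dict: "time_s": time; "joints": joint angles; "joint_velocities": joint speeds; "effort": joint torques, N m; "tcp_pos": TCP position; "ee_rot": TCP orientation; "wrist_force": force on the tool from outside, world axes, zero at the start; "moment": the same for the moment, N m; "gripper_width": opening from 0.0 (shut) to 1.0 (fully open).
Only numpy, scipy, OpenCV 4.12 (cv2) and the standard library are available. Lean on these libraries where they do the work, as an engineer would, in place of code of your own. Each camera call takes 0.05 s, during which the arm holds its last target. There are 200 camera calls.

### The job

The white palette box on the painting table is shut. With the fingertips, press down the release tab at the middle of its front so that the sprung lid lifts, then push the lid up and over until it stands fully open by itself, leaning back past upright against its stop. Touch only: do not pick up, tip or shove the box, and leave the jars, brushes and everything else on the table undisturbed.

Things in the scene. Friction and masses are not known exactly. Their poses are not given: they have to be found in the camera images.
- palette_box: White plastic palette box standing loose on the table (about 1.2 kg), 160 mm deep (its x), 260 wide (its y), 40 high when shut (lower part 30, lid 10). Origin: centre of its underside. Its +x points from the front (the tab, roughly towards the robot) to the hinged back; z up. Yawed up to 0.35 rad either way. Colour pans are fixed inside.
- tab_pad (a point): Press point on top of the grey release tab: a flat ledge 46 mm wide, sticking out 32 mm from the middle of the box's front, 24 mm above the table. The point is 18 mm from its pin, 10 from its outer end, 22 in front of the lid's edge. Pressed straight down it sinks 4.5 mm. Behind it a 36 mm wide clip hooks over the lid's edge (top 43 mm high); it leans up to 6 mm towards the ledge as that sinks.
- tab (a joint): Angle of the release tab: 0 at rest (hooked), 0.25 rad fully pressed. A spring returns it: about 3 N to start it, 5 N at the end of its travel. The lid is freed at about 0.15 rad and, once lifted, stays up when the tab is let go.
- lid_edge (a point): Middle of the lid's lower front edge (the rim), 160 mm from the hinge axis; moves with the lid. The lid is a shallow tray, 10 mm thick, open underneath, as wide as the box.
- lid_hinge (a point): Middle of the lid's hinge axis at the top of the box's back wall, 80 mm behind the box's origin and 30 mm above the table; the axis runs along the box's y.
- lid (a joint): Lid angle: 0 shut, 1.57 upright, 1.9 rad fully open at its stop. Freed, a spring lifts it within a second to about 0.7 (front edge then 133 mm above the table), no farther. Pushed on by a finger under or against its front edge or underside: 1 to 2 N at the edge, slow damped hinge. Let go before upright it sinks back to 0.7; past upright it falls gently to its stop and stays.
- jar_tall: Bystander: closed paint jar, 60 mm across, 85 mm high, near the box. Origin: centre of its underside.
- jar_low: Bystander: closed paint jar, 68 mm across, 55 mm high, near the box. Origin: centre of its underside.
- water_pot: Bystander: empty white cup, 74 mm across, 80 mm high, near the box. Origin: centre of its underside.
- brush_near: Bystander: paint brush, 210 mm long, 11 mm thick, lying between the box and the robot. Origin: under its middle; it lies along its x.
- brush_far: Bystander: paint brush, 210 mm long, lying beyond the box. Origin: under its middle.
- bottle: Bystander: green bottle, 72 mm across, 250 mm high, off to the left. Origin: centre of its underside.
- pencil_tin: Bystander: flat steel pencil tin, 185 x 75 x 18 mm, off to one side. Origin: centre of its underside.
- phone: Bystander: telephone, 150 x 74 x 9 mm, off to one side. Origin: centre of its underside.

How it is judged:
By the outcome, as a careful person would: the job done as asked, in the order asked, and still so for the second after the job is handed in, with the robot touching nothing.
It also fails if it takes over 45 s, if anything falls off the work surface, if the arm or the gripper's body presses on something with over 40 N, if the wrist force passes 120 N, or if a joint passes its speed limit or range.

## Working session

There is one attempt and no reset: what is moved stays moved. The work goes in short steps, Python scripts to look and compute and a shell command to move; the robot and the scene stay as the last step left them, time stands still between calls to the robot, and variables do not carry over. Pictures are saved under pics/ and viewed, about 8 in all and at most 12, crops included, and the job is handed in when it is done.

```bash
mkdir -p pics; cat > h.py <<'E'
import numpy as np,cv2
from station import sense,capture,camera_model
def ray(n,u,v):
    c=camera_model(n);R=np.array(c["orientation"]);p=np.array(c["xyz"])
    d=np.linalg.solve(np.array(c["mtx"]),[u,v,1.]);return p,R@np.array([d[0],-d[1],-d[2]])
def onz(n,u,v,z):
    p,d=ray(n,u,v);return p+d*(z-p[2])/d[2]
def proj(n,P):
    c=camera_model(n);R=np.array(c["orientation"]);q=R.T@(np.array(P)-np.array(c["xyz"]))
    q=np.array(c["mtx"])@np.array([q[0],-q[1],-q[2]]);return q[:2]/q[2]
E
python3 - <<'E'
from h import *
for n in("top","side"):
    cv2.imwrite(f"pics/{n}0.png",capture(n));c=camera_model(n);print(n,c)
s=sense();print(s["tcp_pos"],s["ee_rot"],s["time_s"],s["gripper_width"])
E
```

```text
top {'mtx': array([[576.03584222,   0.        , 309.8420602 ],
       [  0.        , 576.03584222, 233.96697742],
       [  0.        ,   0.        ,   1.        ]]), 'xyz': array([ 0.31890407, -0.01857769,  1.39110878]), 'orientation': array([[-0.04340523,  0.97755075, -0.2061808 ],
       [-0.99903413, -0.04388276,  0.00225862],
       [-0.00683986,  0.20607969,  0.97851131]])}
side {'mtx': array([[531.13742612,   0.        , 315.46655121],
       [  0.        , 531.13742612, 249.12886726],
       [  0.        ,   0.        ,   1.        ]]), 'xyz': array([0.36720242, 0.83070346, 1.05807332]), 'orientation': array([[-0.96197123,  0.20850729, -0.17645412],
       [-0.27305129, -0.71661141,  0.64180299],
       [ 0.00737157,  0.66557704,  0.74629275]])}
[0.20993334 0.58826649 0.29125734] [[ 9.41764641e-01 -3.36272294e-01 -5.52375310e-04]
 [-3.36272723e-01 -9.41762675e-01 -1.92870255e-03]
 [ 1.28362782e-04  2.00213262e-03 -9.99997987e-01]] 0.1 0.9985733894513688
```

View pics/top0.png

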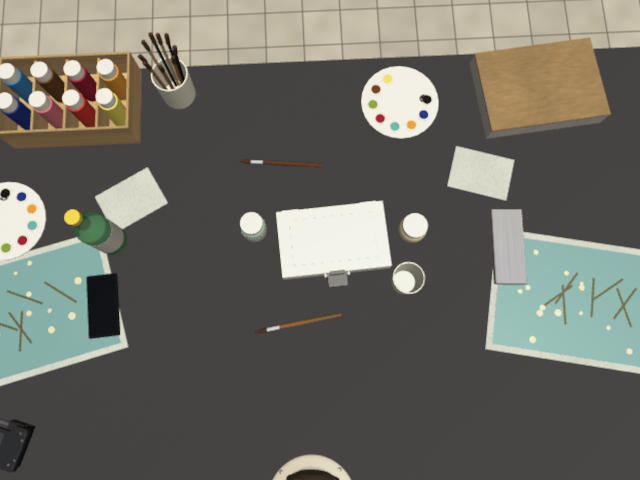

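View pics/side0.png

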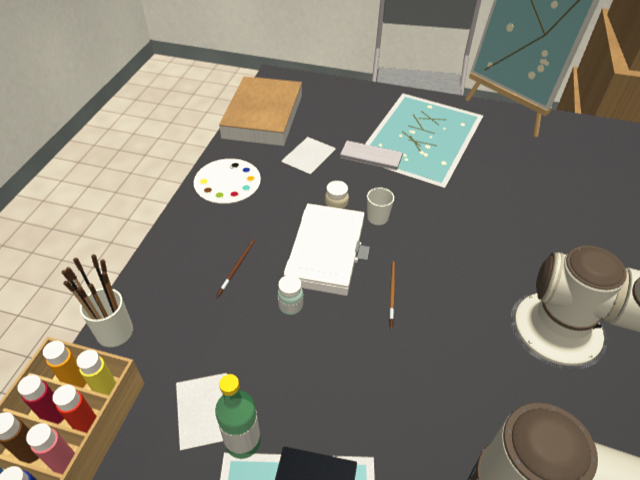

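The box is near the top-view pixel (333,240) and its tab near (338,279). There are jars at (253,225) and (414,228), the pot at (408,279) and the near brush at about (300,323). Next I'll measure them.

```bash
python3 - <<'E'
from h import *
im=cv2.imread("pics/top0.png");g=cv2.cvtColor(im,cv2.COLOR_BGR2GRAY)
for t in(130,225):
    m=(g>t).astype(np.uint8);n,l,st,ce=cv2.connectedComponentsWithStats(m)
    k=l[240,333];M=(l==k).astype(np.uint8);M=cv2.morphologyEx(M,cv2.MORPH_CLOSE,np.ones((7,7)));M=cv2.morphologyEx(M,cv2.MORPH_OPEN,np.ones((9,9)))
    c=max(cv2.findContours(M,0,2)[0],key=cv2.contourArea)
    W=np.array([onz("top",*p[0],.04)[:2] for p in c],np.float32)
    r=cv2.minAreaRect(W);print(t,k,r);print(cv2.boxPoints(r))
print(g[255:292,338])
# tab: grey pixels
x=im[262:292,320:356];cv2.imwrite("pics/tab0.png",cv2.resize(im[190:350,230:440],None,fx=3.8,fy=3.75,interpolation=cv2.INTER_CUBIC)[:600,:800])
for nm,u,v,z in(("jarL",252,219,.085),("jarR",415,221,.055),("pot",408,272,.08),("bn1",258,331,.005),("bn2",341,316,.005)):print(nm,onz("top",u,v,z))
E
```

```text
130 10 ((0.5760278701782227, -0.07701615989208221), (0.19518455862998962, 0.26198166608810425), 3.7972333431243896)
[[ 0.46997488  0.04722398]
 [ 0.48732483 -0.21418254]
 [ 0.68208086 -0.2012563 ]
 [ 0.6647309   0.06015022]]
225 15 ((0.5915694832801819, -0.07602271437644958), (0.15868604183197021, 0.25725188851356506), 3.7292749881744385)
[[ 0.5040284   0.04717022]
 [ 0.5207606  -0.20953694]
 [ 0.6791106  -0.19921565]
 [ 0.6623784   0.05749151]]
[242 242 242 242 242 240 240 242 243 243 243 243 242 243 230 177 137 137
 115  94 121 137 137 138 132 132 139 139 139 139 126  92  69  68  68  68
  68]
jarL [0.63578956 0.11159157 0.085     ]
jarR [ 0.62070708 -0.2729202   0.055     ]
pot [ 0.49609906 -0.24244426  0.08      ]
bn1 [0.38107593 0.11152372 0.005     ]
bn2 [ 0.40774391 -0.08738254  0.005     ]
```

View pics/tab0.png

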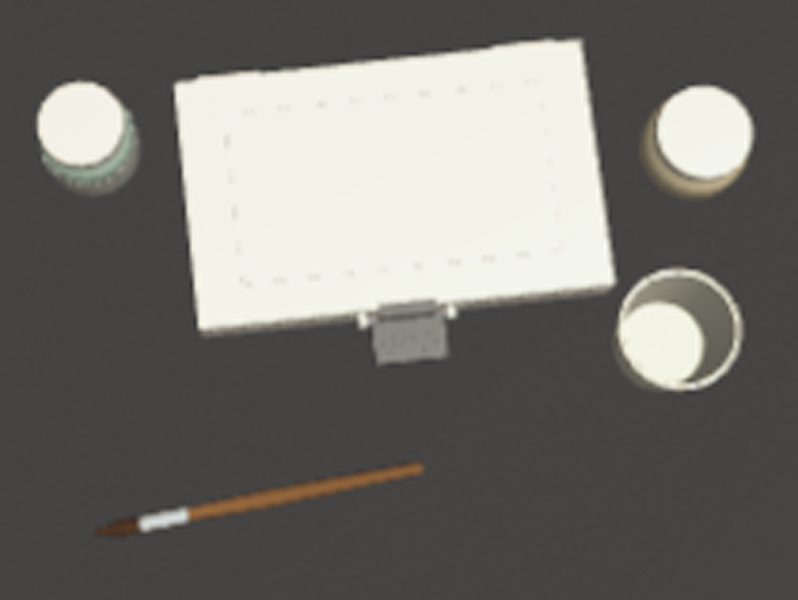

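```bash
python3 -m inch '[{"hand":1,"slide":[3,-5,0],"yaw":0.1},{"hand":1,"slide":[6,-10,0],"yaw":0.2},{"hand":1,"slide":[9,-15.5,0],"yaw":0.3},{"hand":1,"slide":[12,-21,0],"yaw":0.408},{"hand":1,"slide":[15,-26.5,0],"yaw":0.408},{"hand":1,"slide":[17,-32,0],"yaw":0.408},{"hand":1,"slide":[19,-37.5,0],"yaw":0.408},{"hand":1,"slide":[21,-43,0],"yaw":0.408},{"hand":1,"slide":[23,-48.5,0],"yaw":0.408},{"hand":1,"slide":[25,-54,0],"yaw":0.408}]'
python3 -m inch '[{"hand":1,"slide":[1.3,-5,-5]},{"hand":1,"slide":[2.6,-9,-9]},{"hand":1,"slide":[2.6,-13.1,-13]},{"hand":1,"slide":[2.6,-13.1,-16]},{"hand":1,"slide":[2.6,-13.1,-16]},{"hand":1,"slide":[2.6,-13.1,-16]}]'
python3 - <<'E'
from h import *
s=sense();print(s["tcp_pos"],s["ee_rot"])
a=capture("top");b=capture("side")
f=lambda i,r,c:cv2.resize(i[r:r+150,c:c+130],None,fx=3,fy=3,interpolation=2)
cv2.imwrite("pics/c1.png",np.hstack([f(a,190,270),f(b,190,290)]))
E
```

```text
time_s: 1.35
tcp_pos: [0.4602, 0.0467, 0.2922]
ee_rot: [[0.998, 0.065, 0.0], [0.065, -0.998, 0.0], [0.0, -0.0, -1.0]]
wrist_force: [0.6, 1.7, 0.3]
gripper_width: 0.02
[0.46015811 0.04673434 0.29220456] [[ 9.97858234e-01  6.54136331e-02  2.58785781e-05]
 [ 6.54136292e-02 -9.97858226e-01  1.30701678e-04]
 [ 3.43728237e-05 -1.28728934e-04 -9.99999991e-01]]invalid input
```

View pics/c1.png

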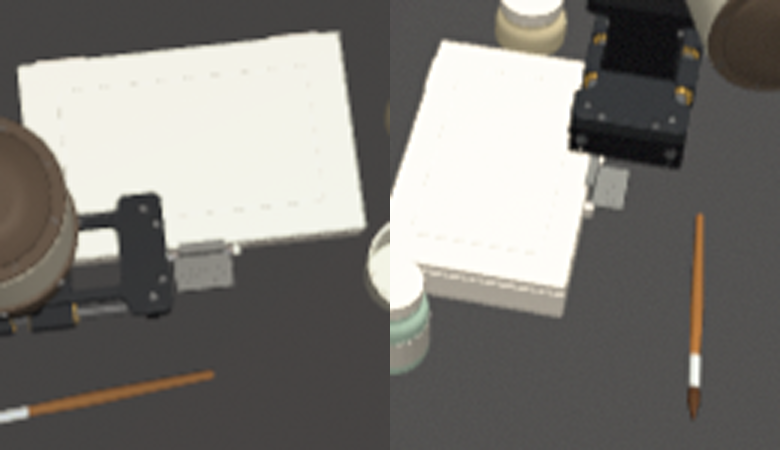

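```bash
python3 - <<'E'
from h import *
print(onz("side",363.3,252.3,.024),onz("top",337.7,279.3,.024),proj("top",[.49,-.083,.024]),proj("side",[.49,-.083,.024]))
E
python3 -m inch '[{"hand":1,"slide":[1.3,-5,-5],"yaw":0},{"hand":1,"slide":[2.6,-9,-9],"yaw":0},{"hand":1,"slide":[2.6,-13.1,-13],"yaw":0},{"hand":1,"slide":[2.6,-13.1,-16],"yaw":0},{"hand":1,"slide":[2.6,-13.1,-16],"yaw":0},{"hand":1,"slide":[2.6,-13.1,-16],"yaw":0}]'
```

```text
[ 0.48939194 -0.08268116  0.024     ] [ 0.49359503 -0.08331549  0.024     ] [337.64829172 280.80455506] [363.09753686 252.16252611]
time_s: 2.2
tcp_pos: [0.487, -0.0817, 0.1333]
ee_rot: [[0.998, 0.067, 0.002], [0.067, -0.998, -0.0], [0.002, 0.0, -1.0]]
wrist_force: [0.0, -0.5, 0.6]
gripper_width: 0.006
```

```bash
python3 -m inch '[{"hand":1,"slide":[-0.1,0,-2],"yaw":0},{"hand":1,"slide":[-0.1,0,-3.4],"yaw":0},{"hand":1,"slide":[-0.1,0,-3.6],"yaw":0},{"hand":1,"slide":[-0.1,0,-3.8],"yaw":0},{"hand":1,"slide":[-0.1,0,-4],"yaw":0},{"hand":1,"slide":[-0.1,0,-4],"yaw":0}]'
```

```text
time_s: 2.95
tcp_pos: [0.4854, -0.0822, 0.093]
ee_rot: [[0.998, 0.066, 0.001], [0.066, -0.998, 0.0], [0.001, -0.0, -1.0]]
wrist_force: [-1.2, 2.0, 4.0]
gripper_width: 0.007
```

Contact has been made at about 4 N. I'll press on gently.

```bash
python3 -m inch '[{"hand":1,"slide":[0,0,-0.1],"yaw":0},{"hand":1,"slide":[0,0,-0.2],"yaw":0},{"hand":1,"slide":[0,0,-0.3],"yaw":0},{"hand":1,"slide":[0,0,-0.35],"yaw":0},{"hand":1,"slide":[0,0,-0.35],"yaw":0},{"hand":1,"slide":[0,0,-0.35],"yaw":0},{"hand":1,"slide":[0,0,-0.35],"yaw":0}]'
python3 - <<'E'
from h import *
b=capture("side")
cv2.imwrite("pics/c2.png",cv2.resize(b[150:330,240:440],None,fx=3,fy=3,interpolation=2))
E
```

```text
time_s: 3.82
tcp_pos: [0.4852, -0.0823, 0.0907]
ee_rot: [[0.998, 0.066, 0.001], [0.066, -0.998, -0.0], [0.001, 0.0, -1.0]]
wrist_force: [-5.1, 2.4, 14.3]
gripper_width: 0.006
```

View pics/c2.png

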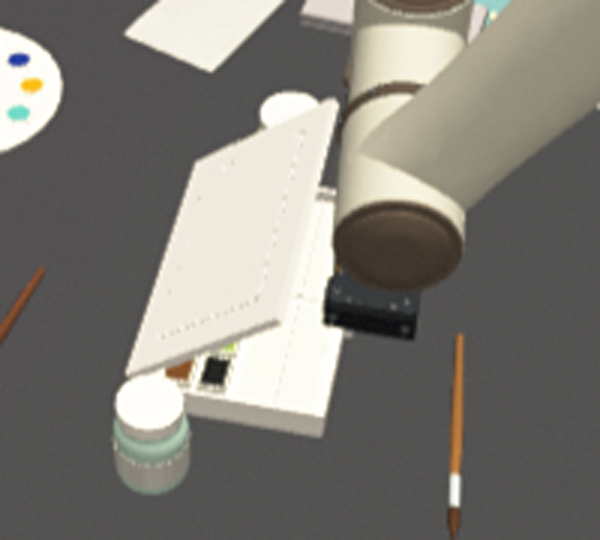

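The lid has sprung up and the tool is clear of it. I'll let go of the tab straight upwards, then approach the rim with the finger shaft.

```bash
python3 -m inch '[{"hand":1,"slide":[0,0,1.5],"yaw":0},{"hand":1,"slide":[0,0,5],"yaw":0},{"hand":1,"slide":[0,0,7.7],"yaw":0},{"hand":1,"slide":[2,0.1,7.7],"yaw":0},{"hand":1,"slide":[4,0.3,7.7],"yaw":0},{"hand":1,"slide":[4.5,0.3,7.7],"yaw":0},{"hand":1,"slide":[4.5,0.3,7.7],"yaw":0}]'
python3 - <<'E'
from h import *
b=capture("side");a=capture("top")
cv2.imwrite("pics/c3.png",np.hstack([cv2.resize(b[150:330,260:400],None,fx=2.8,fy=2.8,interpolation=2),cv2.resize(a[170:350,270:410],None,fx=2.8,fy=2.8,interpolation=2)]))
E
```

```text
time_s: 4.75
tcp_pos: [0.5296, -0.0795, 0.1654]
ee_rot: [[0.998, 0.065, -0.001], [0.065, -0.998, 0.0], [-0.001, -0.0, -1.0]]
wrist_force: [-0.6, 0.3, -0.7]
gripper_width: 0.004
```

View pics/c3.png

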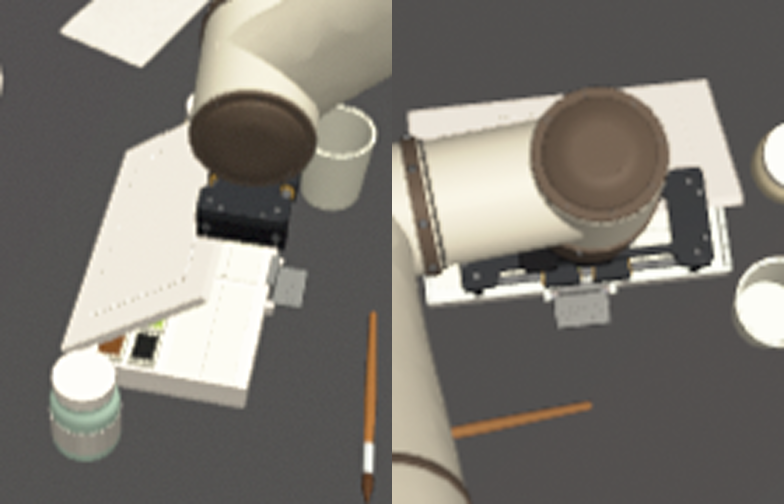

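The lid is up at about 0.7 rad and the tab has been let go. The fingers are just in front of the rim and the measured force is about 0. I'll start pushing.

```bash
python3 -m inch '[{"hand":1,"slide":[0.8,0.05,0],"yaw":0},{"hand":1,"slide":[1.6,0.1,0.4],"yaw":0},{"hand":1,"slide":[2.4,0.15,1.1],"yaw":0},{"hand":1,"slide":[3.2,0.2,1.8],"yaw":0},{"hand":1,"slide":[4,0.25,2.5],"yaw":0},{"hand":1,"slide":[4.7,0.3,3.2],"yaw":0}]'
python3 -m inch '[{"hand":1,"slide":[0.7,0.05,0.4],"yaw":0},{"hand":1,"slide":[1.4,0.1,0.8],"yaw":0},{"hand":1,"slide":[2.1,0.15,1.2],"yaw":0},{"hand":1,"slide":[2.8,0.2,1.6],"yaw":0},{"hand":1,"slide":[3.5,0.25,2.0],"yaw":0},{"hand":1,"slide":[4.2,0.3,2.4],"yaw":0}]'
python3 - <<'E'
from h import *
b=capture("side");a=capture("top")
cv2.imwrite("pics/c4.png",np.hstack([cv2.resize(b[150:330,260:400],None,fx=2.8,fy=2.8,interpolation=2),cv2.resize(a[170:350,270:410],None,fx=2.8,fy=2.8,interpolation=2)]))
E
```

```text
time_s: 5.6
tcp_pos: [0.578, -0.0762, 0.1981]
ee_rot: [[0.998, 0.065, 0.001], [0.065, -0.998, 0.0], [0.001, -0.0, -1.0]]
wrist_force: [-0.8, 0.8, -1.1]
gripper_width: 0.002
time_s: 6.35
tcp_pos: [0.6195, -0.0733, 0.222]
ee_rot: [[0.998, 0.065, 0.0], [0.065, -0.998, 0.0], [0.0, -0.0, -1.0]]
wrist_force: [0.6, -0.5, 0.2]
gripper_width: 0.004
```

View pics/c4.png

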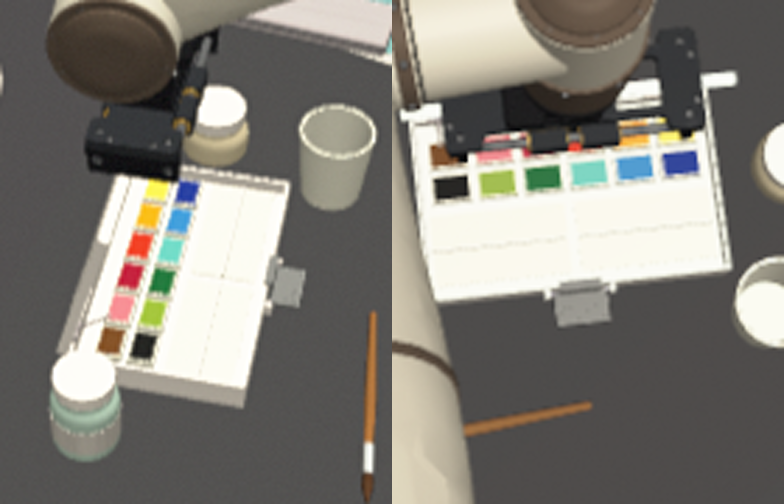

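The lid is nearly upright and the box hasn't moved (tab still at the same pixels). I'll push on past upright.

```bash
python3 -m inch '[{"hand":1,"slide":[0.8,0.05,0.3],"yaw":0},{"hand":1,"slide":[1.6,0.1,0.6],"yaw":0},{"hand":1,"slide":[2.4,0.15,0.9],"yaw":0},{"hand":1,"slide":[3.2,0.2,1.2],"yaw":0},{"hand":1,"slide":[4,0.25,1.3],"yaw":0},{"hand":1,"slide":[4.8,0.3,1.4],"yaw":0},{"hand":1,"slide":[5.6,0.35,1.4],"yaw":0},{"hand":1,"slide":[6.4,0.4,1.4],"yaw":0},{"hand":1,"slide":[6.8,0.45,1.4],"yaw":0},{"hand":1,"slide":[6.8,0.45,1.4],"yaw":0}]'
python3 -m inch '[{"hand":1,"slide":[-3,-0.2,0],"yaw":0},{"hand":1,"slide":[-8,-0.5,0],"yaw":0},{"hand":1,"slide":[-13,-0.8,2],"yaw":0},{"hand":1,"slide":[-17,3,6],"yaw":0},{"hand":1,"slide":[-20,8,9],"yaw":0},{"hand":1,"slide":[-22,13,10],"yaw":0},{"hand":1,"slide":[-24,19,10],"yaw":0},{"hand":1,"slide":[-26,25,10],"yaw":0},{"hand":1,"slide":[-28,30,10],"yaw":0},{"hand":1,"slide":[-28,30,10],"yaw":0}]'
python3 -m inch '[{"hand":1,"slide":[0,0,0],"yaw":0},{"hand":1,"slide":[0,0,0],"yaw":0},{"hand":1,"slide":[0,0,0],"yaw":0},{"hand":1,"slide":[0,0,0],"yaw":0},{"hand":1,"slide":[0,0,0],"yaw":0},{"hand":1,"slide":[0,0,0],"yaw":0},{"hand":1,"slide":[0,0,0],"yaw":0},{"hand":1,"slide":[0,0,0],"yaw":0}]'
python3 - <<'E'
from h import *
b=capture("side");a=capture("top")
cv2.imwrite("pics/top5.png",a);cv2.imwrite("pics/side5.png",b)
cv2.imwrite("pics/c5.png",np.hstack([cv2.resize(b[80:380,180:440],None,fx=1.53,fy=1.53),cv2.resize(a[80:380,220:480],None,fx=1.53,fy=1.53)]))
E
```

```text
time_s: 7.7
tcp_pos: [0.6872, -0.0688, 0.2355]
ee_rot: [[0.998, 0.065, -0.0], [0.065, -0.998, 0.0], [-0.0, -0.0, -1.0]]
wrist_force: [0.3, 0.1, 0.1]
gripper_width: 0.004
time_s: 8.95
tcp_pos: [0.4056, 0.2337, 0.336]
ee_rot: [[0.997, 0.071, 0.0], [0.071, -0.997, 0.001], [0.0, -0.001, -1.0]]
wrist_force: [0.4, 0.2, 0.1]
gripper_width: 0.004
time_s: 9.95
tcp_pos: [0.407, 0.2312, 0.3358]
ee_rot: [[0.998, 0.065, 0.0], [0.065, -0.998, -0.0], [0.0, 0.0, -1.0]]
wrist_force: [1.0, 0.5, -0.5]
gripper_width: 0.005
```

View pics/c5.png

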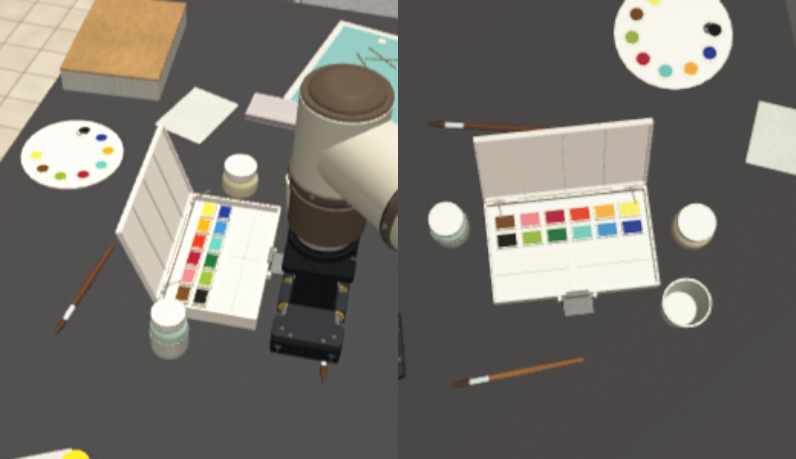

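```bash
python3 - <<'E'
from h import *
y=np.radians(3.73);c=np.array([.592,-.0765])
for a in(1.75,1.9):
  for s in(-.13,.13):
    l=np.array([.08-.16*np.cos(a),s]);w=c+[l[0]*np.cos(y)-l[1]*np.sin(y),l[0]*np.sin(y)+l[1]*np.cos(y)]
    p=proj("top",[*w,.03+.16*np.sin(a)]);print(a,p,(p-[220,80])*1.53+[398,0])
A=cv2.imread("pics/top0.png");B=cv2.imread("pics/top5.png");d=(cv2.absdiff(A,B).max(2)>40).astype(np.uint8)
n,l,st,ce=cv2.connectedComponentsWithStats(d);print([list(map(int,x)) for x in st[1:] if x[4]>4])
E
```

```text
1.75 [388.43744051 169.45044709] [655.70928398 136.85918405]
1.75 [270.01377078 182.06090881] [474.5210693  156.15319048]
1.9 [386.65467475 160.31300054] [652.98165237 122.87889082]
1.9 [269.22412917 172.78767841] [473.31291762 141.96514797]
[[269, 157, 118, 55, 4941], [278, 202, 114, 63, 521], [348, 213, 14, 11, 130], [332, 215, 14, 11, 129], [315, 217, 14, 11, 126], [300, 219, 13, 10, 117], [283, 220, 14, 11, 134], [366, 223, 14, 11, 124], [350, 225, 14, 11, 119], [334, 227, 13, 11, 112], [317, 229, 14, 11, 129], [301, 230, 14, 11, 125], [284, 232, 14, 11, 130], [4, 270, 179, 210, 15623], [126, 292, 13, 18, 99], [165, 295, 18, 35, 63], [190, 300, 1, 10, 10], [190, 314, 2, 4, 5], [191, 324, 5, 6, 16], [200, 324, 5, 2, 8], [70, 327, 6, 7, 7], [0, 427, 10, 4, 14], [286, 469, 34, 11, 260], [335, 476, 4, 4, 9]]
```

```bash
python3 -c "
from station import finish_job
print(finish_job())"
```

```text
the job is handed in; nothing more can be done
None
```

The palette box is open: I pressed the tab with the shut fingertips and the lid sprang up. I let go of the tab, pushed the rim up and over with the fingers, and backed the arm off. The job was handed in at about 10 s.

- **Lid:** in the last top view its corners match the prediction for 1.9 rad (the stop), and not 1.75. It was still standing there about 2 s after the arm withdrew.
- **Box and table:** comparing the first and last top views shows changes only at the lid, the box interior and the arm. The box, jars, pot and brushes did not move. The arm hides part of the left side near the phone, so I could not compare that part, but the arm kept well above it.
- **Forces:** the highest wrist force I read was about 15 N, while pressing the tab. The readings at the end of each push stayed under 2 N.

One move call was refused because I left out the yaw value, and I sent it again. No checks failed or disagreed.

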